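# Clear the bread scraps off the packing board

### The arm

A 6-joint arm with a two-finger parallel gripper is mounted at the origin on a cart in front of the work surface, level with it; the furniture and walls round the work are solid. World frame = base frame: x ahead of the robot, y to its left, z up, the work surface at z = 0. Lengths are in mm, angles in degrees, forces in N, time in s.
With the tool pointing down it reaches from about 300 to 850 mm from the base axis. Payload 4.2 kg.
Tool frame: the origin (TCP) lies between the finger pads; the fingertips stand 22 mm ahead of it and the grasp point (between the pads) lies 3 mm ahead of it; z points along the fingers, y is the direction in which the jaws open and shut (so a half turn about z gives the same grasp; the last joint's range is limited). The gripper opens to 91 mm and grips with 3 to 60 N. Pads are 32 mm wide; open, the fingers measure 118 mm over their backs; the gripper's body (76 mm by 178 mm) begins 60 mm behind the grasp point.
Start: joints at [72.88, 18.312, 89.639, -0, 72.044, -1.146], TCP at [158.243, 552.811, 235.976] pointing down, gripper open.
Joint ranges: [-177.97, 177.97], [-48.28, 115.42], [12.27, 149.76], [-77.06, 257.06], [2.81, 150.46], [-146.56, 146.56]. Speed limits (degrees/s): [147.25, 147.25, 180, 180, 180, 180].

### API

Orientations are given as [roll, pitch, yaw] about the fixed x, y, z axes, in that order (R = Rz(yaw) Ry(pitch) Rx(roll)).
In Python, from workcell import * gives the robot as it stands.
- The arm moves only by the shell command python3 -m jog 'ROWS' [OPENING] [FORCE]. ROWS is text: rows parted by semicolons, each of 6 numbers parted by spaces: the shift along the tool's x, y, z in units of 0.5 m (1.0 is 0.5 m), then the turn, a rotation vector about the tool's x, y, z in units of pi/2 rad (1.0 is pi/2 rad). A call has 1 to 20 rows; each row is the pose to reach, as a shift and turn from the pose measured when the call began, along the tool's axes at that moment; what a row does not reach only later rows make up. A row lasts 1/12 s, in which the tool goes at most 41.7 mm and 7.16 degrees, less where a joint would pass 70% of its speed; a pose out of reach is approached as far as the arm can. A call with a number of a shift or a turn outside -1 to 1 is refused whole. A call with a gripper value outside its range is refused whole. OPENING is the opening, from -1 (shut) to 1 (fully open), set as the call begins (- or left out, the last holds). The fingers move at their own pace and stop on an object; FORCE is the grip in N (left out, the last holds). Time passes only in rows, so rows that repeat a pose let the fingers close. It gives the time, the measured TCP pose, the force and the opening at its end, in the units of the state.
- state(): the state, without advancing time (a new reading comes with each control period).
- grab_frame(name): name is "scene" or "side" or "wrist"; returns the picture (480x640x3 uint8, red, green, blue); there is no depth.
- calibration(name): a dict with "mtx" (3x3 intrinsics, pixels), "distortion" ([k1, k2, p1, p2, k3] as OpenCV has them; the pictures are not rectified), "rvec" (rotation vector, rad) and "tvec" (3), from world to camera coordinates, as OpenCV has them. Camera axes: x right, y down, z forward; pixel columns grow to the right and rows downward; lengths in mm; the calibration is good to about 2 mm. A picture is of the moment at which its call begins: read the wrist's pose just before it. calibration takes no time and is no camera call; for the wrist camera it gives the pose at the moment of the call.
- job_done(): hands the job in, once; it reports no verdict.
Trained networks look in the newest picture that a camera, given by its name, has taken for a name from the list of things; names that differ only in an ending like _2 or _b are one class to them, and where a whole thing is asked for, a point or a joint stands for the part that bears it (a point fixed in the world has none). Each returns a list of dicts, best first, with "confidence" (0 to 1); they miss things now and then, are a little off and sometimes report something else, mostly with a low value. They report only what shows in the picture. A call takes as long as a camera call.
- spot_in(query, camera): "rect" ([left, top, right, bottom] in pixels, round what is visible of it).
- tip_of(query, camera): "location" ([column, row] in pixels: a listed point, or the origin of a listed thing).
The state is a dict: "time_s": time; "qpos": joint angles; "qvel": joint speeds; "effort": joint torques, N m; "ee_pos": TCP position; "ee_rot": TCP orientation; "force": force on the tool from outside, world axes, zero at the start; "torque": the same for the moment, N m; "gripper_width": finger opening in mm.
Only numpy, scipy, OpenCV 4.12 (cv2) and the standard library are available. Lean on these libraries where they do the work, as an engineer would, in place of code of your own. Each camera call takes 0.05 s, during which the arm holds its last target. There are 200 camera calls.

### The job

Clear the two hard bread scraps (the round heel and the rusk chunk) off the packing board and from under its shelf into the green waste caddy, then shut the caddy's lid completely. Leave the piping nozzle on the board and the shaker and jar on the shelf standing where they are.

Things in the scene. Friction and masses are not known exactly. Their poses are not given: they have to be found in the camera images.
- station: fixed packing station: wooden board 170 (x) x 260 (y) x 20 mm with a 10 mm steel shelf over its rear. Origin: centre of the board's underside, on the table; +x to the rear, z up. Shelf: x = +10 to +85 mm, full width, underside 185 mm above the origin (165 mm above the board), carried only by a rear panel (x = 77 to 83 mm) and two rear posts: open in front and at the sides
- caddy: fixed green open-topped waste caddy, 140 mm (x) x 180 mm (y) x 100 mm high, walls and floor 4 mm. Origin: centre of its underside; z up, +x is the side with the lid hinge
- lid (a joint): green lid of the caddy, 6 mm thick, about 140 x 180 mm, hinged along the top of the caddy's +x wall; 0 = shut flat on the rim, grows as it opens, 1.57 = upright; moderately stiff hinge, it stays where it is left
- lid_hinge (a point): middle of the lid's hinge axis, at the top of the caddy's +x wall; the axis runs along the caddy's y
- lid_handle (a point): grip point of the black knob on the lid's outer side, near the middle of the free edge; moves with the lid
- heel: round bread heel, brown dome, 45 mm diameter, 36 mm high, lying on its flat cut face; hard and dry, about 30 g. Origin: centre of the flat face; z up at the start
- heel_center (a point): middle of the bread heel, 16 mm above its flat face
- rusk: blocky rusk chunk, pale with brown crust, 50 mm (x) x 36 mm (y) x 33 mm high; hard and dry, about 35 g. Origin: centre of its underside; z up at the start
- rusk_center (a point): middle of the rusk chunk, 16 mm above its underside
- nozzle: steel piping nozzle, cone 33 mm diameter x 44 mm high, standing on its wide end on the board under the shelf; stays. Origin: centre of its underside
- shaker: shaker with cream body and dark cap, 58 mm diameter x 101 mm high, standing on the station's shelf; stays. Origin: centre of its underside
- jar: empty glass jar, 54 mm diameter x 93 mm high, standing on the station's shelf; stays. Origin: centre of its underside

How it is judged:
By the outcome, as a careful person would: the job done as asked, in the order asked, and still so for the second after the job is handed in, with the robot touching nothing.
It also fails if it takes over 72 s, if anything falls off the work surface, if the arm or the gripper's body presses on something with over 40 N, if the wrist force passes 120 N, or if a joint passes its speed limit or range.

## Working session

There is one attempt and no reset: what is moved stays moved. The work goes in short steps, Python scripts to look and compute and a shell command to move; the robot and the scene stay as the last step left them, time stands still between calls to the robot, and variables do not carry over. Pictures are saved under pics/ and viewed, about 8 in all and at most 12, crops included, and the job is handed in when it is done.

```bash
mkdir -p pics; cat > h.py <<'E'
from workcell import *
import numpy as np, cv2
from scipy.spatial.transform import Rotation as R
def cal(n):
    c=calibration(n); return [np.array(c[k],float) for k in("mtx","distortion","rvec","tvec")]
def ray(c,px):
    K,D,r,t=c; Rm=cv2.Rodrigues(r)[0]
    u=cv2.undistortPoints(np.array([[px]],float),K,D)[0,0]
    return -Rm.T@t.ravel(), Rm.T@np.array([u[0],u[1],1])
def onz(c,px,z):
    o,d=ray(c,px); return o+d*(z-o[2])/d[2]
def tri(obs):
    A=np.zeros((3,3));b=np.zeros(3);rs=[ray(*o) for o in obs]
    for o,d in rs:
        d=d/np.linalg.norm(d);P=np.eye(3)-np.outer(d,d);A+=P;b+=P@o
    p=np.linalg.solve(A,b)
    return p,[round(float(np.linalg.norm(np.cross(p-o,d/np.linalg.norm(d)))),1) for o,d in rs]
def proj(c,p):
    return cv2.projectPoints(np.array(p,float).reshape(-1,1,3),c[2],c[3],c[0],c[1])[0].reshape(-1,2)
def save(n,f): cv2.imwrite(f"pics/{f}.png",cv2.cvtColor(grab_frame(n),cv2.COLOR_RGB2BGR))
E
python3 - <<'E'
from h import *
np.set_printoptions(precision=1,suppress=True)
names=["station","caddy","lid_hinge","lid_handle","heel","heel_center","rusk","rusk_center","nozzle","shaker","jar"]
cs={}
for n in("scene","side"): save(n,n+"0"); cs[n]=cal(n); print(n,"cam",ray(cs[n],(320,240))[0])
for q in names:
    o=[]
    for n in cs:
        r=tip_of(q,n)
        if r: o.append((cs[n],r[0]["location"])); print(q,n,np.array(r[0]["location"]),round(r[0]["confidence"],2),len(r))
    if len(o)==2: print("   ",*tri(o))
print(state()["ee_rot"],state()["time_s"])
E
```

```text
scene cam [-111.1 -624.2  608.1]
side cam [250.1 429.3 710.9]
station scene [279.4 278.9] 0.8 2
station side [283.1 312.8] 0.78 1
    [635.8  39.7  -2.9] [1.1, 1.1]
caddy scene [275.8 278.9] 0.68 2
caddy side [404.4 244. ] 0.83 1
    [ 465.1 -117.8  151.2] [13.7, 13.7]
lid_hinge scene [392.7 291. ] 0.69 1
lid_hinge side [379.7 202.7] 0.94 2
    [ 605.5 -258.8  101.9] [1.9, 1.9]
lid_handle side [369.  155.5] 0.55 1
heel scene [315.3 190.2] 0.73 2
heel side [265.1 301.7] 0.85 1
    [683.2  52.3 132.8] [81.1, 81.1]
heel_center scene [276.6 257.8] 0.61 2
heel_center side [266. 299.] 0.87 2
    [656.4  60.3  38.4] [3.6, 3.6]
rusk scene [267.3 282.1] 0.92 1
rusk side [310.8 314.3] 0.67 1
    [578.1  23.2  22.8] [1.7, 1.7]
rusk_center scene [264.8 272. ] 0.78 2
rusk_center side [308.  309.9] 0.98 1
    [579.1  30.5  43.9] [2.1, 2.1]
nozzle scene [240.  256.7] 0.71 2
nozzle side [245.4 342.5] 0.66 1
    [628.9 148.9  21.6] [2.4, 2.4]
shaker scene [317.7 189.6] 0.9 1
shaker side [256.8 210.9] 0.58 1
    [720.7   0.2 192.7] [1.2, 1.2]
jar scene [245.8 187.4] 0.76 2
jar side [238.7 272.7] 0.76 2
    [637.5 129.7 191.8] [0.5, 0.5]
[180.  -0. 164.] 1.2
```

View pics/scene0.png

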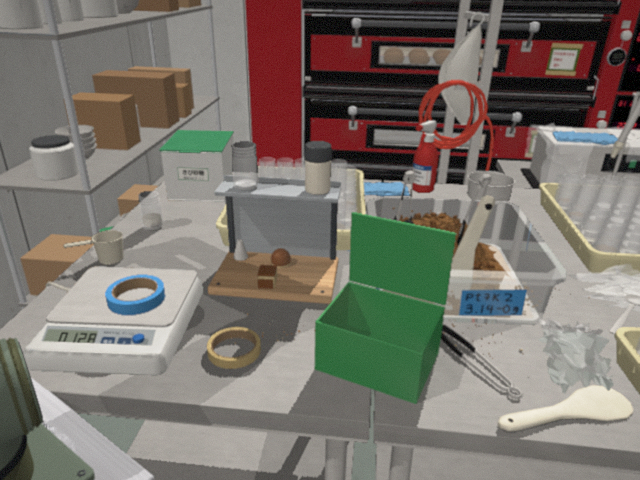

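View pics/side0.png

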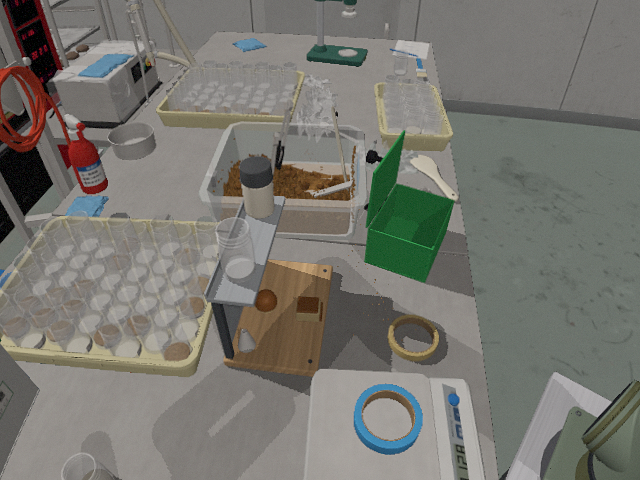

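Rusk sits at about scene (267,277), side (310,308), on the board front. The heel is at (281,257)/(266,299), just under the shelf, the nozzle at its far left. The lid is open past upright on the far side of the caddy. I'll zoom in for the corners.

```bash
python3 - <<'E'
import cv2,numpy as np
a=cv2.imread("pics/scene0.png");b=cv2.imread("pics/side0.png")
f=lambda im,x,y,w,h,s:cv2.resize(im[y:y+h,x:x+w],None,fx=s,fy=s,interpolation=cv2.INTER_CUBIC)
t=np.hstack([f(a,200,170,150,134,2.667)[:357,:400],f(b,205,240,150,134,2.667)[:357,:400]])
u=np.hstack([f(a,310,205,150,190,1.25),f(b,350,120,110,170,1.4)[:237],])
u=cv2.copyMakeBorder(u,0,0,0,800-u.shape[1],0)
cv2.imwrite("pics/c1.png",np.vstack([t,u]));print(t.shape,u.shape)
E
```

```text
Traceback (most recent call last):
ValueError: all the input array dimensions except for the concatenation axis must match exactly, but along dimension 0, the array at index 0 has size 238 and the array at index 1 has size 237
```

```bash
python3 - <<'E'
import cv2,numpy as np
a=cv2.imread("pics/scene0.png");b=cv2.imread("pics/side0.png")
f=lambda im,x,y,w,h:cv2.resize(im[y:y+h,x:x+w],(400,300),interpolation=cv2.INTER_CUBIC)
cv2.imwrite("pics/c1.png",np.vstack([np.hstack([f(a,200,200,150,112),f(b,205,250,180,135)]),np.hstack([f(a,300,205,267,200),f(b,340,120,240,180)])]))
E
```

```text
(no output)
```

View pics/c1.png

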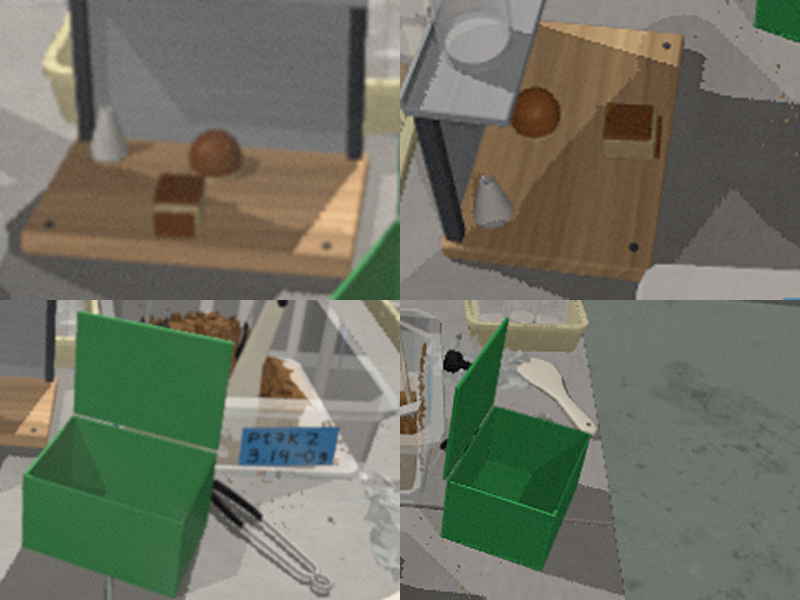

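```bash
python3 - <<'E'
from h import *
np.set_printoptions(precision=1,suppress=True)
s,d=cal("scene"),cal("side")
S=lambda p,k,ox,oy,cx,cy:(ox+(p[0]-cx)*k,oy+(p[1]-cy)*k)
c1=lambda p:S(p,.375,200,200,0,0);c2=lambda p:S(p,.45,205,250,400,0);c3=lambda p:S(p,2/3,300,205,0,300);c4=lambda p:S(p,.6,340,120,400,300)
print("board",[onz(s,c1(p),20) for p in((22,236),(352,255))],[onz(d,c2(p),20) for p in((650,265),(682,36))])
print("rusk s",[onz(s,c1(p),53)[:2] for p in((163,174),(205,177),(200,204),(153,200))])
print("rusk d",[onz(d,c2(p),53)[:2] for p in((610,103),(653,105),(657,139),(603,137))])
print("heel d",onz(d,c2((535,112)),40), "s",onz(s,c1((216,152)),40))
print("rim s NL,BL,BR,NR",[onz(s,c3(p),100)[:2] for p in((23,480),(75,415),(213,455),(183,525))])
print("rim d",[onz(d,c4(p),100)[:2] for p in((445,485),(545,512),(588,435),(497,405))])
for n,a,b in(("lidA",(78,312),(456,392)),("lidB",(232,340),(508,318))): print(n,*tri([(s,c3(a)),(d,c4(b))]))
E
```

```text
board [array([490.2, 105.6,  20. ]), array([ 626.1, -111.4,   20. ])] [array([494.4, 109.3,  20. ]), array([ 621.2, -105. ,   20. ])]
rusk s [array([586.8,  45.5]), array([603.7,  16.4]), array([570.4,  -7.6]), array([552.7,  24.5])]
rusk d [array([605.4,  21.9]), array([575.,   1.]), array([550.2,  27.8]), array([586.9,  53.7])]
heel d [657.4  61.8  40. ] s [657.5  51.5  40. ]
rim s NL,BL,BR,NR [array([ 439.6, -210.1]), array([ 584., -180.]), array([ 609.6, -350.9]), array([ 478.5, -380.3])]
rim d [array([ 580. , -167.3]), array([ 459.2, -200.8]), array([ 482.1, -371. ]), array([ 613.6, -353.2])]
lidA [ 584.3 -175.9  235. ] [2.2, 2.2]
lidB [ 615.9 -350.1  240.5] [2.1, 2.1]
```

```bash
cat >> h.py <<'E'
def go(*tg):
    "rows from the present pose to targets (x,y,z,roll,pitch,yaw)"
    s=state();R0=R.from_euler("xyz",s["ee_rot"],degrees=True);p0=np.array(s["ee_pos"])
    print("t",round(s["time_s"],2),"pos",np.round(p0,1),"rot",np.round(s["ee_rot"],1),"q",np.round(s["qpos"],0),"F",np.round(s["force"],1),"w",round(s["gripper_width"],1))
    for t in tg:
        t=np.array(t,float);rv=(R0.inv()*R.from_euler("xyz",t[3:],degrees=True)).as_rotvec()/(np.pi/2)
        print(np.round(np.r_[R0.inv().apply(t[:3]-p0)/500,rv],3), "rows",round(max(np.linalg.norm(t[:3]-p0)/41.7,np.linalg.norm(rv)*90/7.16),1))
E
python3 -c "
from h import *
go((440,60,236,180,0,98),(560,10,180,180,0,98))"
```

```text
t 1.2 pos [158.2 552.8 236. ] rot [180.  -0. 164.] q [73. 18. 90.  0. 72. -1.] F [ 0.2 -0.7  0.5] w 91.1
[-0.813 -0.792 -0.     0.    -0.     0.734] rows 13.6
[-1.071 -0.823  0.112  0.    -0.     0.734] rows 16.3
```

```bash
R='-0.813 -0.792 0 0 0 0.734'; python3 -m jog '-0.813 -0.792 0 0 0 0.734;-0.813 -0.792 0 0 0 0.734;-0.813 -0.792 0 0 0 0.734;-0.813 -0.792 0 0 0 0.734;-0.813 -0.792 0 0 0 0.734;-0.813 -0.792 0 0 0 0.734;-0.813 -0.792 0 0 0 0.734;-0.813 -0.792 0 0 0 0.734;-0.813 -0.792 0 0 0 0.734;-0.813 -0.792 0 0 0 0.734;-0.813 -0.792 0 0 0 0.734;-0.813 -0.792 0 0 0 0.734;-0.813 -0.792 0 0 0 0.734;-0.813 -0.792 0 0 0 0.734;-0.813 -0.792 0 0 0 0.734;-0.813 -0.792 0 0 0 0.734;-0.813 -0.792 0 0 0 0.734;-0.813 -0.792 0 0 0 0.734;-0.813 -0.792 0 0 0 0.734' 0.6 20; python3 -c "
from h import *
go((579,23,120,180,0,32),(579,23,46,180,0,32))"
```

```text
time_s: 2.78
ee_pos: [439.5, 61.3, 236.0]
ee_rot: [180.0, -0.0, 98.1]
force: [0.6, -0.0, 0.1]
gripper_width: 72.8
t 2.78 pos [439.5  61.3 236. ] rot [180.   -0.   98.1] q [  6.   6. 105.   0.  68.  -2.] F [ 0.6 -0.   0.1] w 72.8
[-0.115  0.265  0.232 -0.    -0.     0.734] rows 9.2
[-0.115  0.265  0.38  -0.    -0.     0.734] rows 9.2
```

```bash
python3 -m jog '-0.115 0.265 0.17 0 0 0.734;-0.115 0.265 0.17 0 0 0.734;-0.115 0.265 0.17 0 0 0.734;-0.115 0.265 0.17 0 0 0.734;-0.115 0.265 0.17 0 0 0.734;-0.115 0.265 0.17 0 0 0.734;-0.115 0.265 0.17 0 0 0.734;-0.115 0.265 0.17 0 0 0.734;-0.115 0.265 0.17 0 0 0.734;-0.115 0.265 0.17 0 0 0.734;-0.115 0.265 0.17 0 0 0.734;-0.115 0.265 0.17 0 0 0.734' ; python3 - <<'E'
from h import *
go((579,23,46,180,0,32))
w=cal("wrist");save("wrist","w1")
for q,z in(("rusk",20),("rusk_center",36),("heel_center",36),("heel",20),("nozzle",20)):
    for r in tip_of(q,"wrist")[:2]: print(q,round(r["confidence"],2),np.round(r["location"]),np.round(onz(w,r["location"],z),1))
E
```

```text
time_s: 3.78
ee_pos: [578.6, 24.0, 151.1]
ee_rot: [-180.0, -0.0, 32.2]
force: [0.1, 0.8, -0.2]
gripper_width: 73.1
t 3.78 pos [578.6  24.  151.1] rot [-180.    -0.    32.2] q [ 1. 22. 96.  0. 61. 59.] F [ 0.1  0.8 -0.2] w 73.1
[-0.     0.002  0.21  -0.    -0.     0.002] rows 2.5
rusk 0.9 [309. 230.] [581.9  27.5  20. ]
rusk_center 0.91 [310. 242.] [578.7  24.7  36. ]
```

View pics/w1.png

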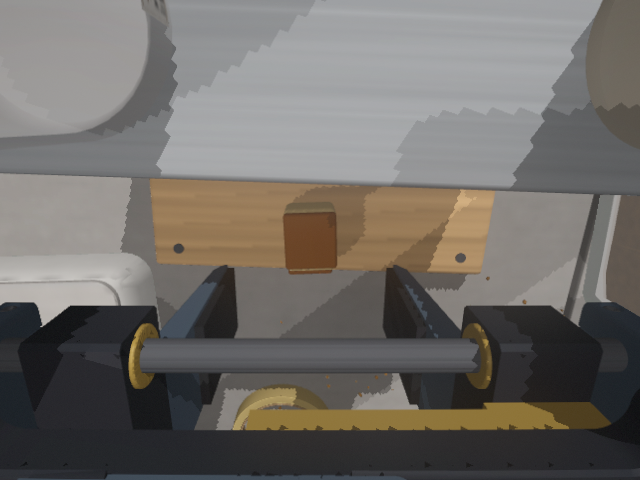

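The rusk is centred at about (310,242) and square to the jaws, with the shelf edge beyond. The networks agree to 2 mm.

```bash
python3 - <<'E'
from h import *
s=state();R0=R.from_euler("xyz",s["ee_rot"],degrees=True);o,d=ray(cal("wrist"),(320,240))
print("cam in tool",R0.inv().apply(o-s["ee_pos"]),R0.inv().apply(d))
E
python3 -m jog '0 0 0.07 0 0 0;0 0 0.14 0 0 0;0 0 0.18 0 0 0;0 0 0.21 0 0 0;0 0 0.21 0 0 0;0 0 0.21 0 0 0' 
python3 -m jog '0 0 0 0 0 0;0 0 0 0 0 0;0 0 0 0 0 0;0 0 0 0 0 0;0 0 0 0 0 0;0 0 0 0 0 0' -1 20
```

```text
cam in tool [ 8.34625572e+01 -1.48672485e-01 -1.49109550e+02] [-0.2955643   0.02645448  0.9553394 ]
time_s: 4.58
ee_pos: [578.6, 23.1, 45.6]
ee_rot: [-180.0, 0.0, 32.0]
force: [-0.1, 0.1, 0.2]
gripper_width: 72.8
time_s: 5.08
ee_pos: [578.7, 23.1, 45.8]
ee_rot: [-180.0, 0.0, 32.0]
force: [0.4, 0.2, -0.2]
gripper_width: 36.0
```

```bash
python3 -m jog '0 0 -0.06 0 0 0;-0.02 0 -0.14 0 0 0;-0.06 0 -0.22 0 0 0;-0.10 0 -0.30 0 0 0;-0.12 0 -0.32 0 0 0;-0.12 0 -0.32 0 0 0' 
python3 -c "
from h import *
go((500,-279,205,180,0,10),(500,-279,95,180,0,10))"
```

```text
time_s: 5.58
ee_pos: [528.3, -9.8, 210.5]
ee_rot: [179.8, -0.3, 32.0]
force: [0.4, -0.3, -0.6]
gripper_width: 35.8
t 5.58 pos [528.3  -9.8 210.5] rot [179.8  -0.3  32. ] q [-2. 15. 98. -0. 66. 56.] F [ 0.4 -0.3 -0.6] w 35.8
[-0.333  0.427  0.011  0.002 -0.004  0.244] rows 6.5
[-0.335  0.426  0.231  0.002 -0.004  0.244] rows 7.1
```

```bash
python3 -m jog '-0.06 0.07 0 0 0 0.05;-0.12 0.14 0 0 0 0.1;-0.17 0.21 0 0 0 0.15;-0.23 0.29 0 0 0 0.2;-0.28 0.36 0 0 0 0.244;-0.333 0.427 0.011 0 0 0.244;-0.333 0.427 0.011 0 0 0.244;-0.335 0.426 0.08 0 0 0.244;-0.335 0.426 0.15 0 0 0.244;-0.335 0.426 0.2 0 0 0.244;-0.335 0.426 0.23 0 0 0.244;-0.335 0.426 0.23 0 0 0.244;-0.335 0.426 0.23 0 0 0.244' 
python3 -c "
from h import *
save('side','s1');save('scene','s2')
a=cv2.imread('pics/s1.png')[100:325,240:540];b=cv2.imread('pics/s2.png')[150:375,200:500]
cv2.imwrite('pics/c2.png',cv2.resize(np.hstack([a,b]),(800,300)))
go()"
```

```text
time_s: 6.67
ee_pos: [499.4, -278.7, 93.9]
ee_rot: [-180.0, -0.3, 10.0]
force: [0.7, 0.9, -0.1]
gripper_width: 36.1
t 6.77 pos [ 500.7 -279.5   96.1] rot [179.8  -0.5  10. ] q [-30.  25. 101.   0.  53.  49.] F [-0.5  0.4 -0.4] w 36.2
```

View pics/c2.png

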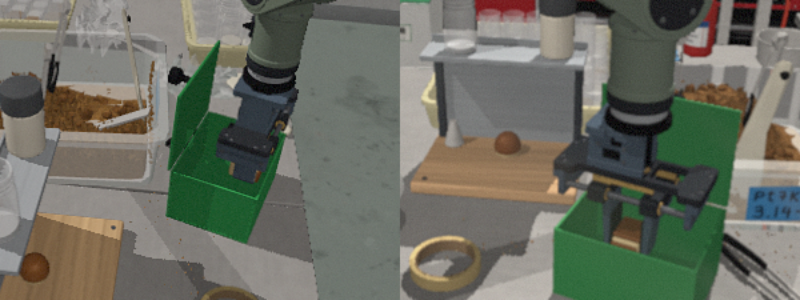

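The left view shows the rusk between the fingers, inside the caddy rim; the right view shows the same. I'll lower a bit and release.

```bash
python3 -m jog '0 0 0.03 0 0 0;0 0 0.06 0 0 0;0 0 0.06 0 0 0' 
python3 -m jog '0 0 0 0 0 0;0 0 0 0 0 0;0 0 0 0 0 0;0 0 0 0 0 0;0 0 -0.06 0 0 0;0 0 -0.13 0 0 0;0 0 -0.21 0 0 0;0 0 -0.28 0 0 0;0 0 -0.28 0 0 0' 0.6
python3 -c "
from h import *
go((540,-60,205,180,-30,25),(587,14,111,180,-52,32))"
```

```text
time_s: 7.02
ee_pos: [500.5, -279.0, 65.3]
ee_rot: [179.9, -0.4, 10.1]
force: [-0.2, 1.3, -0.2]
gripper_width: 36.1
time_s: 7.77
ee_pos: [503.1, -281.1, 214.0]
ee_rot: [179.3, -1.1, 10.1]
force: [2.2, -0.0, 1.1]
gripper_width: 73.2
t 7.77 pos [ 503.1 -281.1  214. ] rot [179.3  -1.1  10.1] q [-30.  19.  92.   0.  68.  49.] F [ 2.2 -0.   1.1] w 73.2
[ 0.15  -0.423  0.016  0.053  0.32  -0.16 ] rows 5.4
[ 0.264 -0.554  0.205  0.12   0.56  -0.222] rows 7.8
```

```bash
python3 -m jog '0.03 -0.08 0 0.01 0.05 -0.03;0.06 -0.16 0 0.02 0.12 -0.06;0.09 -0.24 0 0.03 0.19 -0.1;0.12 -0.33 0 0.04 0.26 -0.13;0.15 -0.42 0.016 0.053 0.32 -0.16;0.19 -0.46 0.06 0.075 0.39 -0.18;0.22 -0.5 0.11 0.09 0.46 -0.2;0.25 -0.53 0.16 0.11 0.52 -0.21;0.264 -0.554 0.205 0.12 0.56 -0.222;0.264 -0.554 0.205 0.12 0.56 -0.222;0.264 -0.554 0.205 0.12 0.56 -0.222;0.264 -0.554 0.205 0.12 0.56 -0.222'
python3 - <<'E'
from h import *
w=cal("wrist");save("wrist","w2")
for q,z in(("heel_center",36),("heel",20),("nozzle",20)):
    for r in tip_of(q,"wrist")[:2]: print(q,round(r["confidence"],2),np.round(r["location"]),np.round(onz(w,r["location"],z),1))
print(spot_in("heel","wrist"))
go((654,55.5,49,180,-52,32))
E
```

```text
time_s: 8.77
ee_pos: [585.6, 13.6, 115.8]
ee_rot: [-179.4, -51.6, 31.8]
force: [-0.4, 1.0, -0.5]
gripper_width: 72.6
heel_center 0.55 [314. 252.] [660.9  58.4  36. ]
heel 0.83 [314. 261.] [662.4  59.   20. ]
nozzle 0.81 [193. 241.] [626.2 152.7  20. ]
[{'rect': [284.5, 222.9, 346.5, 286.1], 'confidence': 0.8}]
t 9.02 pos [585.5  13.6 116.8] rot [-179.2  -51.4   31.7] q [-19.  22. 130. 102.  39. -52.] F [-0.9  0.7 -0.1] w 72.9
[-0.006  0.004  0.21  -0.006  0.006 -0.002] rows 2.5
```

View pics/w2.png

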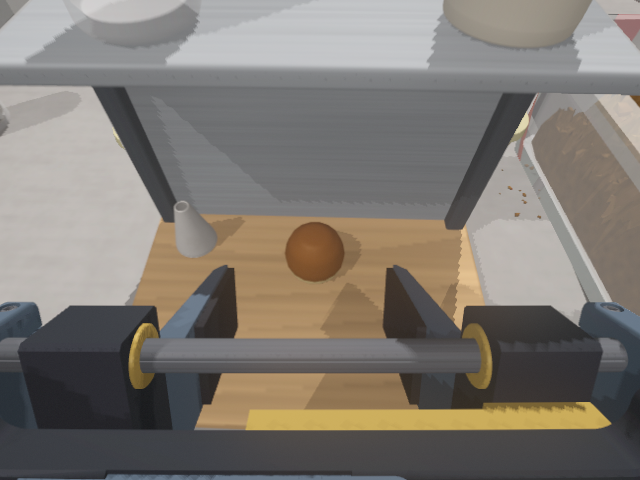

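Heel at (314,252) is centred between the jaws; the nozzle at (193,230) is clear of the left finger.

```bash
python3 -m jog '0 0.001 0.05 0 0 0;0 0.002 0.1 -0.006 0.006 0;-0.002 0.003 0.15 -0.006 0.006 -0.002;-0.002 0.003 0.19 -0.006 0.006 -0.002;-0.002 0.003 0.215 -0.006 0.006 -0.002;-0.002 0.003 0.215 -0.006 0.006 -0.002;-0.002 0.003 0.215 -0.006 0.006 -0.002'
python3 -m jog '0 0 0 0 0 0;0 0 0 0 0 0;0 0 0 0 0 0;0 0 0 0 0 0;0 0 0 0 0 0;0 0 0 0 0 0' -1 20
```

```text
time_s: 9.6
ee_pos: [657.3, 57.5, 50.4]
ee_rot: [179.9, -52.1, 32.1]
force: [0.0, 0.5, 0.8]
gripper_width: 73.2
time_s: 10.1
ee_pos: [657.4, 57.3, 51.0]
ee_rot: [179.9, -52.1, 32.1]
force: [-1.0, -0.2, 2.6]
gripper_width: 43.5
```

```bash
python3 -m jog '0.01 0 -0.02 0 0 0;0.01 0 -0.06 0 0 0;0.01 0 -0.12 0 0 0;0.01 0 -0.19 0 0 0;0.01 0 -0.26 0 0 0;0.01 0 -0.3 0 0 0;0.01 0 -0.3 0 0 0'
python3 -c "
from h import *
go((530,-60,205,180,-25,25),(500,-279,205,180,0,10),(500,-279,70,180,0,10))"
```

```text
time_s: 10.68
ee_pos: [558.1, -5.2, 149.2]
ee_rot: [179.6, -52.2, 32.2]
force: [-0.5, -0.3, 0.2]
gripper_width: 43.5
t 10.68 pos [558.1  -5.2 149.2] rot [179.6 -52.2  32.2] q [-23.  17. 131.  95.  40. -48.] F [-0.5 -0.3  0.2] w 43.5
[ 0.023  0.064 -0.152 -0.046 -0.302  0.062] rows 3.9
[-0.151  0.404 -0.374 -0.108 -0.574  0.227] rows 7.9
[-0.364  0.403 -0.209 -0.108 -0.574  0.227] rows 7.9
```

```bash
python3 -m jog '0.01 0.02 -0.05 -0.01 -0.07 0.02;0.02 0.04 -0.1 -0.02 -0.14 0.03;0.023 0.064 -0.152 -0.04 -0.22 0.05;0.02 0.1 -0.19 -0.046 -0.302 0.062;-0.02 0.17 -0.23 -0.06 -0.37 0.1;-0.06 0.25 -0.28 -0.08 -0.44 0.14;-0.1 0.32 -0.33 -0.09 -0.51 0.18;-0.151 0.404 -0.374 -0.108 -0.574 0.227;-0.151 0.404 -0.374 -0.108 -0.574 0.227;-0.151 0.404 -0.374 -0.108 -0.574 0.227;-0.151 0.404 -0.374 -0.108 -0.574 0.227;-0.22 0.404 -0.32 -0.108 -0.574 0.227;-0.29 0.403 -0.265 -0.108 -0.574 0.227;-0.34 0.403 -0.228 -0.108 -0.574 0.227;-0.364 0.403 -0.209 -0.108 -0.574 0.227;-0.364 0.403 -0.209 -0.108 -0.574 0.227;-0.364 0.403 -0.209 -0.108 -0.574 0.227'
python3 -c "
from h import *
go((500,-279,70,180,0,10))"
```

```text
time_s: 12.1
ee_pos: [500.0, -277.9, 68.3]
ee_rot: [-179.8, 0.2, 10.1]
force: [-0.1, -0.0, 0.4]
gripper_width: 43.7
t 12.1 pos [ 500.  -277.9   68.3] rot [-179.8    0.2   10.1] q [-30.  27. 103.   0.  51.  50.] F [-0.1 -0.   0.4] w 43.7
[-0.     0.002 -0.003 -0.002  0.002  0.001] rows 0.0
```

```bash
python3 -m jog '0 0 0 0 0 0;0 0 0 0 0 0;0 0 0 0 0 0;0 0 0 0 0 0;-0.02 0 -0.06 0 0 0;-0.04 0 -0.13 0 0 0;-0.06 0 -0.21 0 0 0;-0.08 0 -0.28 0 0 0;-0.1 0 -0.35 0 0 0;-0.1 0 -0.43 0 0 0;-0.1 0 -0.5 0 0 0;-0.1 0 -0.5 0 0 0;-0.1 0 -0.5 0 0 0' 0.6
python3 - <<'E'
from h import *
s,d=cal("scene"),cal("side")
w=cal("wrist");save("wrist","w3");save("side","s3");save("scene","s4")
for n in("wrist","side","scene"):
    for q in("heel","rusk","lid_handle"):
        print(n,q,[(np.round(r["location"]),round(r["confidence"],2)) for r in tip_of(q,n)[:2]])
a=cv2.imread('pics/w3.png');b=cv2.imread('pics/s3.png')
cv2.imwrite('pics/c3.png',np.hstack([cv2.resize(a,(400,300)),cv2.resize(b[80:290,220:500],(400,300))]))
print("spatula tip?",*tri([(s,(488,200)),(d,(335,108))]))
go()
E
```

```text
time_s: 13.18
ee_pos: [452.1, -287.8, 321.2]
ee_rot: [180.0, -0.1, 10.1]
force: [0.6, -0.0, -0.2]
gripper_width: 73.0
wrist heel [(array([312., 149.]), 0.64), (array([308.,  98.]), 0.61)]
wrist rusk []
wrist lid_handle []
side heel [(array([396., 231.]), 0.65)]
side rusk [(array([420., 251.]), 0.59)]
side lid_handle [(array([369., 157.]), 0.57)]
scene heel [(array([385., 336.]), 0.75), (array([376., 343.]), 0.36)]
scene rusk []
scene lid_handle [(array([407., 230.]), 0.79), (array([244., 185.]), 0.35)]
spatula tip? [ 791.24983159 -339.58129487  237.85351913] [1.7, 1.7]
t 13.78 pos [ 451.6 -287.4  318.2] rot [-179.8    0.2   10.1] q [-34.  12.  86.   0.  82.  46.] F [-0.   0.5 -0.3] w 72.9
```

View pics/c3.png

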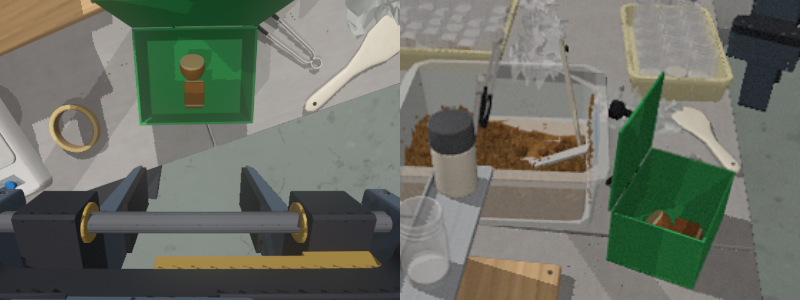

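Picture: both scraps lie on the caddy floor; the lid is upright with the knob behind it (side (374,157)). I'll go over the lid with closed fingers, and down behind it.

```bash
python3 -m jog '0.07 0.02 -0.01 0 0 0;0.14 0.03 -0.01 0 0 0;0.21 0.05 -0.01 0 0 0;0.28 0.07 -0.01 0 0 0;0.35 0.092 -0.01 0 0 0;0.395 0.092 -0.01 0 0 0;0.395 0.092 -0.01 0 0 0;0.395 0.092 -0.01 0 0 0' -1 20
python3 - <<'E'
from h import *
save("side","s5");save("scene","s6")
a=cv2.imread('pics/s5.png')[20:260,260:580];b=cv2.imread('pics/s6.png')[80:380,250:650]
cv2.imwrite('pics/c4.png',np.hstack([cv2.resize(a,(400,300)),cv2.resize(b,(400,300))]))
P=lambda lx,ly,z:(532+lx*.985-ly*.17,-274+lx*.17+ly*.985,z,180,0,10)
go(P(110,-45,207),P(92,-45,207))
E
```

```text
time_s: 14.45
ee_pos: [654.9, -297.7, 320.7]
ee_rot: [-179.7, 0.3, 10.2]
force: [0.0, 0.4, -0.2]
gripper_width: 22.3
t 14.55 pos [ 653.4 -298.1  322.3] rot [-179.8    0.2   10.1] q [-25.  31.  58.   0.  92.  54.] F [-0.2 -0.1  0.3] w 14.3
[-0.01   0.002  0.231 -0.002  0.003  0.001] rows 2.8
[-0.046  0.002  0.231 -0.002  0.003  0.001] rows 2.8
```

View pics/c4.png

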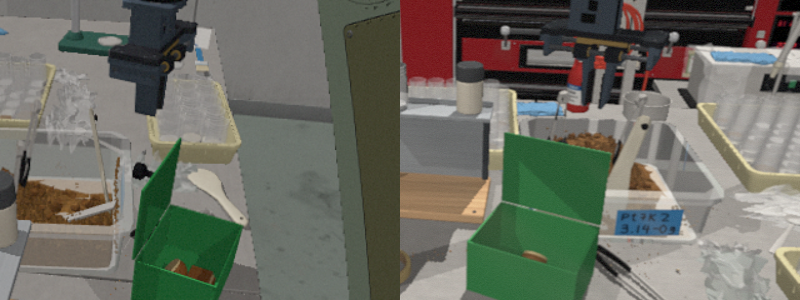

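Closed fingers are above and behind the lid. Descend and check the force.

```bash
python3 -m jog '0 0 0.06 0 0 0;0 0 0.12 0 0 0;0 0 0.18 0 0 0;0 0 0.231 0 0 0;0 0 0.231 0 0 0'
python3 -c "
from h import *
P=lambda lx,ly,z:(532+lx*.985-ly*.17,-274+lx*.17+ly*.985,z,180,0,10)
go(P(92,-45,207),P(59,-45,213),P(23,-45,206),P(-6,-45,182),P(-18,-45,156),P(-24,-45,126))"
```

```text
time_s: 14.97
ee_pos: [648.8, -296.8, 201.6]
ee_rot: [-179.4, 0.8, 10.0]
force: [-1.0, 0.2, -1.0]
gripper_width: 0.0
t 14.97 pos [ 648.8 -296.8  201.6] rot [-179.4    0.8   10. ] q [-26.  33.  71.   0.  77.  54.] F [-1.   0.2 -1. ] w 0.0
[-0.039  0.005 -0.01  -0.006  0.009  0.   ] rows 0.5
[-0.105  0.005 -0.022 -0.006  0.009  0.   ] rows 1.3
[-0.177  0.004 -0.007 -0.006  0.009  0.   ] rows 2.1
[-0.234  0.005  0.042 -0.006  0.009  0.   ] rows 2.9
[-0.257  0.005  0.095 -0.006  0.009  0.   ] rows 3.3
[-0.268  0.006  0.155 -0.006  0.009  0.   ] rows 3.7
```

Push slowly to about 50° first.

```bash
python3 -m jog '-0.02 0.005 -0.01 0 0 0;-0.04 0.005 -0.01 0 0 0;-0.06 0.005 -0.014 0 0 0;-0.08 0.005 -0.018 0 0 0;-0.105 0.005 -0.022 0 0 0;-0.123 0.005 -0.018 0 0 0;-0.141 0.005 -0.014 0 0 0;-0.159 0.005 -0.01 0 0 0;-0.177 0.005 -0.007 0 0 0;-0.177 0.005 -0.007 0 0 0'
python3 -c "
from h import *
P=lambda lx,ly,z:(532+lx*.985-ly*.17,-274+lx*.17+ly*.985,z,180,0,10)
print(np.round(state()['torque'],1))
go(P(23,-45,206),P(-6,-45,182),P(-18,-45,156),P(-24,-45,126))"
```

```text
time_s: 15.8
ee_pos: [559.8, -314.9, 205.7]
ee_rot: [-179.4, 0.9, 10.0]
force: [-0.4, -0.2, 0.1]
gripper_width: 0.5
[-0.   0.2  0. ]
t 15.8 pos [ 559.8 -314.9  205.7] rot [-179.4    0.9   10. ] q [-30.  26.  82.  -0.  73.  50.] F [-0.4 -0.2  0.1] w 0.5
[ 0.005 -0.    -0.001 -0.007  0.01  -0.   ] rows 0.2
[-0.052  0.     0.048 -0.007  0.01  -0.   ] rows 0.9
[-0.075  0.001  0.101 -0.007  0.01  -0.   ] rows 1.5
[-0.086  0.001  0.161 -0.007  0.01  -0.   ] rows 2.2
```

```bash
python3 - <<'E'
from h import *
save("side","s7");save("scene","s8")
a=cv2.imread('pics/s7.png')[20:260,260:580];b=cv2.imread('pics/s8.png')[80:380,250:650]
cv2.imwrite('pics/c5.png',np.hstack([cv2.resize(a,(400,300)),cv2.resize(b,(400,300))]))
E
```

```text
(no output)
```

View pics/c5.png

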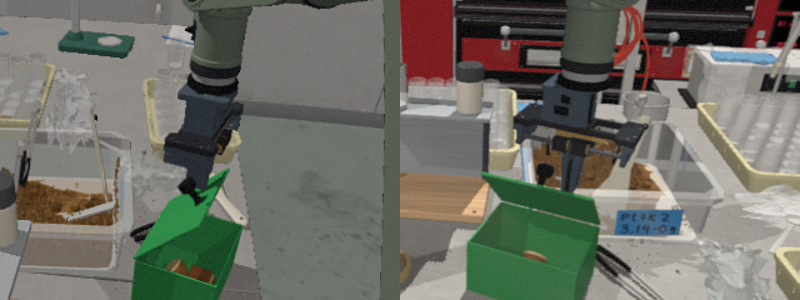

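The lid has swung down to about 50°, with the fingers on its outer face beside the knob. Continue the arc to shut.

```bash
python3 -m jog '-0.02 0 0.016 0 0 0;-0.04 0 0.034 0 0 0;-0.055 0 0.052 0 0 0;-0.066 0 0.075 0 0 0;-0.075 0 0.1 0 0 0;-0.08 0 0.12 0 0 0;-0.084 0 0.14 0 0 0;-0.086 0 0.15 0 0 0;-0.086 0 0.155 0 0 0;-0.086 0 0.155 0 0 0'
python3 -c "
from h import *
go()"
```

```text
time_s: 16.73
ee_pos: [518.0, -321.6, 129.2]
ee_rot: [-179.4, 0.8, 10.0]
force: [-0.2, 0.1, -0.0]
gripper_width: 0.4
t 16.73 pos [ 518.  -321.6  129.2] rot [-179.4    0.8   10. ] q [-33.  27.  93.  -0.  62.  47.] F [-0.2  0.1 -0. ] w 0.4
```

```bash
python3 -m jog '-0.02 0 0.002 0 0 0;-0.03 0 0.005 0 0 0;-0.03 0 0.008 0 0 0;-0.03 0 0.01 0 0 0;-0.03 0 0.01 0 0 0;-0.03 0 0.01 0 0 0'; python3 -m jog '0 0 0.004 0 0 0;0 0 0.008 0 0 0;0 0 0.012 0 0 0;0 0 0.012 0 0 0'
```

```text
time_s: 17.23
ee_pos: [505.1, -324.8, 128.6]
ee_rot: [-179.6, 0.5, 10.0]
force: [0.4, 3.2, 17.3]
gripper_width: 0.5
time_s: 17.57
ee_pos: [505.6, -325.2, 128.4]
ee_rot: [-179.8, 0.2, 10.0]
force: [-5.8, 5.3, 28.5]
gripper_width: 0.5
```

The lid resists rigidly with the tip at 106 mm, which is exactly the shut lid's top face. Lift away and check.

```bash
python3 -m jog '0 0 -0.04 0 0 0;0 0 -0.1 0 0 0;-0.04 0 -0.18 0 0 0;-0.1 0 -0.26 0 0 0;-0.16 0 -0.34 0 0 0;-0.2 0.0 -0.4 0 0 0;-0.2 0 -0.4 0 0 0;-0.2 0 -0.4 0 0 0;-0.2 0 -0.4 0 0 0'
python3 - <<'E'
from h import *
s,d=cal("scene"),cal("side");save("side","s9");save("scene","s10")
for q in("lid_handle","nozzle","shaker","jar"):
    o=[]
    for n,c in(("scene",s),("side",d)):
        r=tip_of(q,n)
        if r:o.append((c,r[0]["location"]))
    if len(o)==2: print(q,*tri(o))
print([ (n,q,len(spot_in(q,n))) for q in("heel","rusk") for n in("scene","side")])
a=cv2.imread('pics/s9.png')[100:400,180:580];b=cv2.imread('pics/s10.png')[120:420,150:550]
cv2.imwrite('pics/c6.png',np.hstack([a,b]));go()
E
```

```text
time_s: 18.32
ee_pos: [407.7, -343.0, 328.2]
ee_rot: [-179.8, 0.2, 9.9]
force: [-0.5, 0.6, -0.9]
gripper_width: 0.4
lid_handle [ 492.40819576 -287.09646932  136.50653939] [0.6, 0.6]
nozzle [624.33455679 150.16618718  18.1006687 ] [2.0, 2.0]
shaker [714.89698154   1.52135293 195.41873855] [0.4, 0.4]
jar [632.49596282 132.88985947 197.35234424] [1.3, 1.3]
[('scene', 'heel', 1), ('side', 'heel', 0), ('scene', 'rusk', 0), ('side', 'rusk', 0)]
t 19.02 pos [ 408.1 -343.   328.8] rot [-179.8    0.2   10. ] q [-41.  12.  85.  -0.  83.  39.] F [-0.1  0.7  0. ] w 0.4
```

View pics/c6.png

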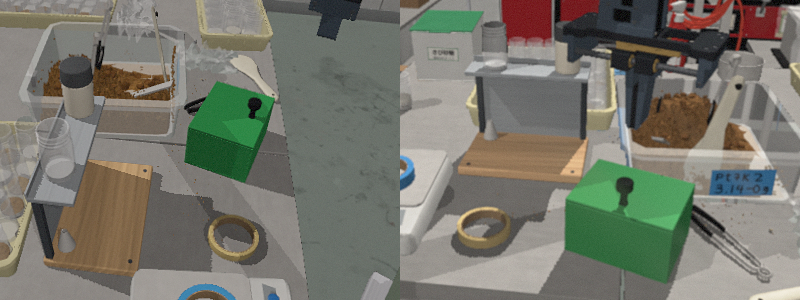

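The lid is flat on the caddy with its knob up at 136 mm. The board is clear except for the nozzle, and the shaker and jar are standing.

```bash
python3 -c "
from workcell import *
print(job_done())"
```

```text
the job is handed in; nothing more can be done
None
```

Both bread scraps are in the green caddy and its lid is shut. I handed the job in at about 19 s, with the arm clear of everything.

- **Scraps:** I gripped the rusk from straight above. I took the heel with a tilted reach under the shelf. A picture taken before closing the lid showed both lying low in the caddy.
- **Lid:** I pushed the lid over from behind with closed fingers, then pressed it down. It resisted firmly at 28 N with the fingertips at 106 mm, which is the height of a shut lid. In the last pictures it lies flat on the rim with its knob up.
- **Nozzle, shaker and jar:** All three are standing in the last pictures. Their measured positions differ from the first ones by 2 to 8 mm (the jar most, mainly in height). I take that as measurement noise, since nothing suggested the arm touched them.
- **One disagreement:** In the last scene-camera picture the detector still reported one "heel". The side camera found none, and none shows in the picture. I took it as a false detection and did not follow it up.

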